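# Open the safety-capped reagent tub

### The job

Take the safety cap off the white tub that is clamped on the bench: squeeze its two side tabs fully in, turn the cap anticlockwise (seen from above) until you feel its stop, without forcing it, and lift it straight off the neck. Then set the cap down gently, open side down, flat in the low steel tray, let go of it, and leave the other things on the bench where they are.

Things in the scene. Friction and masses are not known exactly. Their poses are not given: they have to be found in the camera images.
- tub: White round plastic tub, 62 mm across, clamped immovably in an aluminium holder plate 110 x 100 x 10 mm. Origin: under the plate's centre, on the bench; z is the tub's axis, up. Its shoulder is 80 mm above the origin. The neck is brittle: no push, pull or turn may load the tub with more than 35 N (about 0.5 N m of turning against the stop).
- tub_rim (a point): Centre of the top of the tub's neck, 112.5 mm above the tub's origin; neck 32 mm across, under the cap. A hidden bayonet lets the cap rise 2.5 mm, then holds it, until it is turned anticlockwise seen from above. It comes free 0.45 to 1.15 rad from the start (differs each time); a hard stop lies 0.08 rad beyond that. At the stop it lifts straight off.
- tub_posts (a point): On the tub's axis at the height of the tops of two small catch posts at the shoulder's edge, 87 mm above the tub's origin. Keep the fingertips above it. Unsqueezed, the feet of the cap's tabs run against the posts after 0.3 rad of turn; with both tabs fully in they pass inside the posts.
- cap: Grey ribbed round safety cap on the tub's neck, 50 mm across the skirt, 36 mm tall, about 75 g. Origin: centre of its underside, at the start 81.5 mm above the tub's origin; z up. Flat squeeze tabs at its +y and -y sides, 20 mm wide, 6 to 31 mm above the origin, outer faces 60 mm apart at rest, 50 mm fully squeezed. Sideways play on the neck about 1 mm; lifted 35 mm it is clear.
- tab_a (a joint): How far the +y tab is pressed in, m: 0 at rest, 0.005 fully in. Spring: 3 N to start, 14 N fully in.
- tab_b (a joint): The same for the -y tab.
- tray: Low rectangular steel tray, 140 (x) x 120 (y) mm, rim 10 mm high, walls 3 mm, floor 3 mm thick, fixed to the bench. Origin: centre of its underside.
- bottle_small: Neighbour: small clear bottle with a plain round screw cap, 56 mm across, 110 mm tall. Origin: centre of its underside. Not to be disturbed.
- timer: Neighbour: small flat bench timer, 68 x 64 x 19 mm. Origin: centre of its underside. Not to be disturbed.
Mind the look-alikes: they are no part of the job. Several things have the shape of the cap; the one meant has the colours described above.

How it is judged:
By the outcome, as a careful person would: the job done as asked, in the order asked, and still so for the second after the job is handed in, with the robot touching nothing.
It also fails if it takes over 72 s, if anything falls off the work surface, if the arm or the gripper's body presses on something with over 40 N, if the wrist force passes 120 N, or if a joint passes its speed limit or range.

### The arm

A 6-joint arm with a two-finger parallel gripper is mounted at the origin on a cart in front of the work surface, level with it; the furniture and walls round the work are solid. World frame = base frame: x ahead of the robot, y to its left, z up, the work surface at z = 0. Lengths are in m, angles in degrees, forces in N, time in s.
With the tool pointing down it reaches from about 0.3 to 0.75 m from the base axis. Payload 8.5 kg.
Tool frame: the origin (TCP) lies at the very end of the fingers, on their centre line; the grasp point (between the pads) lies 19 mm behind it; z points along the fingers, y is the line along which they close (so a half turn about z gives the same grasp; the last joint's range is limited). The gripper opens to 85 mm and grips with 20 to 120 N. Pads are 22 mm wide; open, the fingers measure 114 mm over their backs; the gripper's body (76 mm by 85 mm) begins 54 mm behind the grasp point. The pads swing forward as they close: fully open they stand 13 mm farther back than shut.
Start: joints at [-12.336, 21.807, 74.336, -0, 83.858, -12.336], TCP at [0.55, 0, 0.231] pointing down, gripper open.
Joint ranges: [-178.18, 178.18], [-50.72, 133.34], [12.68, 142.11], [-81.47, 261.47], [9.98, 163.14], [-165.26, 165.26]. Speed limits (degrees/s): [136.94, 136.94, 180, 180, 180, 180].

### API

Orientations are given as a 3x3 rotation matrix whose columns are the frame's x, y, z axes.
In Python, from rig import env, imaging gives the robot as it stands. The module is installed in compiled form; this text tells all that it offers.
- The arm moves only by the tool arm_command, never from a script. Its arguments are lists of equal length, an entry for each row: "turn": the turn, a rotation vector about the tool's x, y, z in units of 5 degrees (1.0 is 5 degrees), a list of three; "xyz": the shift along the tool's x, y, z in units of 50 mm (1.0 is 50 mm), a list of three; "claw": the finger opening in mm, from 0 to 85.4. A call has 1 to 12 rows; each row shifts and turns the commanded pose from where the row before left it, along the tool's axes as they then stand; what a row does not reach is not made up. A row lasts 1/10 s, in which the tool goes at most 50 mm and 8.59 degrees, less where a joint would pass 70% of its speed; a pose out of reach is approached as far as the arm can. A call is refused whole if a number of a shift passes 1 or a number of a turn 1, either way. A call with a gripper value outside its range is refused whole. The fingers move at their own pace and stop on an object; "squeeze" is the grip in N (left out, the last holds). Time passes only in rows, so rows that do not move let the fingers close. It gives the time, the measured TCP pose, the force, the opening and the grip force at its end, in the units of the state.
- env.observe(): the state, without advancing time (a new reading comes with each control period).
- imaging.get_image(name): name is "scene" or "side" or "wrist"; returns (picture, depth): 400x640x3 uint8, blue, green, red; 400x640 float32, m along the optical axis (not along the pixel's ray), 0 where there is no reading.
- imaging.camera_info(name): a dict with "camera_matrix" (3x3 intrinsics, pixels), "rvec" (rotation vector, rad) and "tvec" (3), from world to camera coordinates, as OpenCV has them. Camera axes: x right, y down, z forward; pixel columns grow to the right and rows downward; lengths in m; the calibration is good to about 2 mm. The wrist camera is an equidistant fisheye: a pixel r from the principal point sees the ray r / f radians off the axis. A picture is of the moment at which its call begins: read the wrist's pose just before it. camera_info takes no time and is no camera call; for the wrist camera it gives the pose at the moment of the call.
- env.close_job(): hands the job in; it is judged then, once.
The state is a dict: "time_s": time; "q": joint angles; "qvel": joint speeds; "joint_efforts": joint torques, N m; "position": TCP position; "tool_rot": TCP orientation; "ft_force": force on the tool from outside, world axes, zero at the start; "wrist_torque": the same for the moment, N m; "grip_width": finger opening in m; "gripper_force": force on a finger pad.
Only numpy, scipy, OpenCV 4.12 (cv2) and the standard library are available. Lean on these libraries where they do the work, as an engineer would, in place of code of your own. Each camera call takes 0.05 s, during which the arm holds its last target. There are 200 camera calls.

## Working session

There is one attempt and no reset: what is moved stays moved. The work goes in short steps, Python scripts to look and compute and a tool call to move; the robot and the scene stay as the last step left them, time stands still between calls to the robot, and variables do not carry over. Pictures are saved under pics/ and viewed, at most 10 in all, crops included, and the job is handed in when it is done.

Besides the shell and the picture viewer there is one more tool, called after "Call:" as name(argument=value, ...) on one line, values as JSON. arm_command: Moves the arm, as the interface text tells. Its arguments: {"type":"object","properties":{"turn":{"type":"array"},"xyz":{"type":"array"},"claw":{"type":"array"},"squeeze":{"type":"number"}},"required":["turn","xyz","claw"]}

```bash
mkdir -p pics; cat > h.py <<'E'
import numpy as np, cv2
from rig import env, imaging
def snap(n,f=None):
    ci=imaging.camera_info(n); im,d=imaging.get_image(n)
    if f: cv2.imwrite('pics/'+f,im)
    np.savez('/tmp/%s.npz'%n,im=im,d=d,K=ci['camera_matrix'],r=np.array(ci['rvec']),t=np.array(ci['tvec']))
    return im,d
def cloud(n):
    z=np.load('/tmp/%s.npz'%n); K=z['K'];d=z['d']
    v,u=np.mgrid[:d.shape[0],:d.shape[1]].astype(float)
    a=(u-K[0,2])/K[0,0]; b=(v-K[1,2])/K[1,1]
    if n=='wrist':
        r=np.hypot(a,b)+1e-9; s=np.tan(np.minimum(r,1.5))/r; a=a*s;b=b*s
    P=np.stack([a*d,b*d,d],-1); R=cv2.Rodrigues(z['r'])[0]
    W=(P-z['t'].ravel())@R
    W[d==0]=np.nan
    return W,z['im']
E
python3 - <<'E'
from h import *
a,_=snap('scene','s1.png'); b,_=snap('side','d1.png')
print(env.observe())
E
```

```text
{'time_s': 0.1, 'q': array([-1.23363273e+01,  2.18364126e+01,  7.43781318e+01, -2.58296438e-05,
        8.38569133e+01, -1.23363411e+01]), 'qvel': array([-0.03971447, -0.08020619, -0.0630394 , -0.18115938, -0.0550198 ,
        0.07236241]), 'joint_efforts': array([ 3.76895419e-03, -4.49219084e+01, -2.31655884e+01, -2.33104493e-04,
        3.63802450e-03,  7.57992581e-06]), 'position': array([5.49749611e-01, 4.70653889e-05, 2.30793652e-01]), 'tool_rot': array([[-1.27828963e-07,  9.99999258e-01, -1.21846996e-03],
       [ 9.99999965e-01,  4.51966653e-07,  2.66019984e-04],
       [ 2.66020337e-04, -1.21846988e-03, -9.99999222e-01]]), 'ft_force': array([ 0.13077389, -0.78219472,  0.45996483]), 'wrist_torque': array([ 0.02679465,  0.05349608, -0.00237198]), 'gripper_force': 0.0, 'grip_width': 0.08562656235461225}
```

View pics/s1.png

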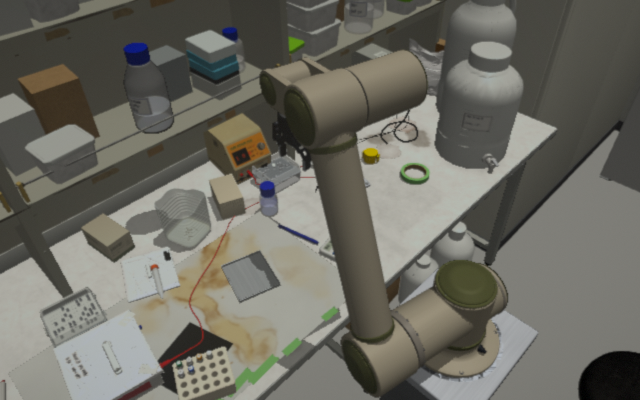

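View pics/d1.png

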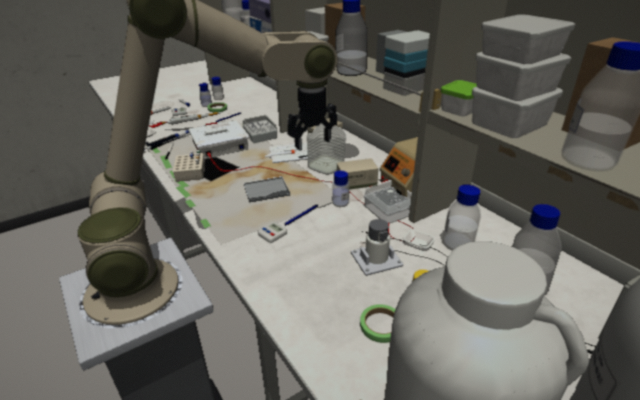

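The side view shows the white tub with its grey cap at (377,245) on its holder plate. The steel tray is at (266,190), the timer at (272,231) and the blue-capped bottle at (340,188). Cap candidates are the grey one at side (377,228), the blue bottle cap at (340,175) and the yellow cap at scene (370,156). Only the grey one, on the clamped white tub, fits the description.

```bash
python3 - <<'E'
from h import *
W,im=cloud('side')
for n,(u,v) in dict(captop=(378,223),capmid=(377,230),tub=(377,250),plate=(362,262),plR=(398,262),tray=(266,189),timer=(272,231),bot=(340,174),bot2=(340,195),bench=(310,240)).items(): print(n,W[v,u].round(3))
for n,(u,v) in dict(trayL=(246,186),trayR=(289,190),trayT=(279,178),trayB=(258,200)).items(): print(n,W[v,u].round(3))
c=cv2.resize(im[200:290,310:430],None,fx=6,fy=6,interpolation=cv2.INTER_CUBIC); cv2.imwrite('pics/c1.png',c)
# cap region top
m=(W[...,2]>.108)&(W[...,2]<.13)&(abs(W[...,0]-W[223,378,0])<.05)&(abs(W[...,1]-W[223,378,1])<.05)
p=W[m];print(len(p),p.min(0),p.max(0))
E
```

```text
captop [ 0.577 -0.257  0.118]
capmid [ 0.559 -0.275  0.115]
tub [ 0.556 -0.284  0.058]
plate [ 0.531 -0.256  0.01 ]
plR [ 0.605 -0.313  0.014]
tray [0.5   0.227 0.005]
timer [ 0.396 -0.01   0.018]
bot [0.653 0.012 0.112]
bot2 [ 0.644 -0.001  0.045]
bench [ 0.474 -0.09   0.002]
trayL [0.454 0.287 0.003]
trayR [0.563 0.18  0.002]
trayT [0.573 0.267 0.004]
trayB [0.446 0.179 0.006]
248 [ 0.54825985 -0.2914246   0.10802446] [ 0.60025388 -0.22860914  0.1213025 ]
```

View pics/c1.png

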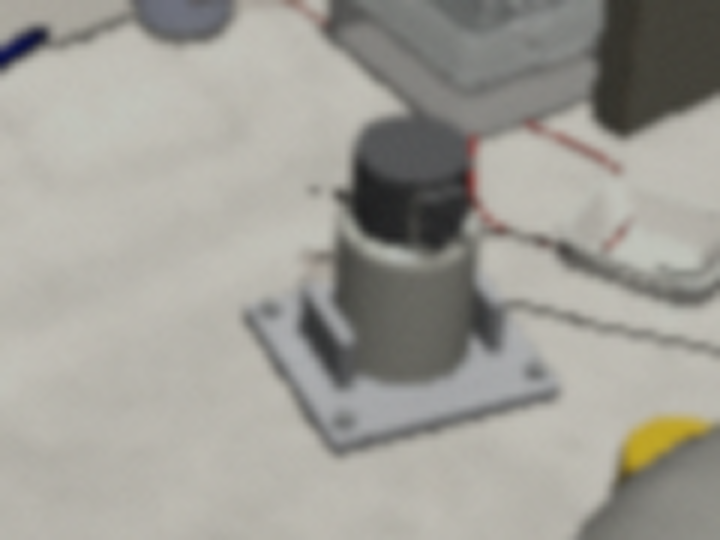

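The crop confirms it: a grey ribbed cap on the white tub, with a tab on the camera side at crop (435,215). Next I go above it for a close look.

Call:
arm_command(turn=[[0,0,0],[0,0,0],[0,0,0],[0,0,0],[0,0,0],[0,0,0],[0,0,0],[0,0,0],[0,0,0]], xyz=[[-0.3,0,-0.4],[-0.8,0.1,0],[-0.8,0.1,0],[-0.8,0.1,0],[-0.8,0.1,0],[-0.8,0.1,0],[-0.6,0,0],[-0.3,0,0],[0,0,0]], claw=[85,85,85,85,85,85,85,85,85])

```text
time_s: 1.0
position: [0.5747, -0.2612, 0.2506]
tool_rot: [[0.002, 1.0, -0.001], [1.0, -0.002, 0.001], [0.001, -0.001, -1.0]]
ft_force: [0.2, -0.2, 0.1]
grip_width: 0.0852
gripper_force: 0.0
```

```bash
python3 - <<'E'
from h import *
s=env.observe();print(s['position'],s['tool_rot'].round(3),s['q'])
im,d=snap('wrist','w1.png'); snap('scene')
ci=imaging.camera_info('wrist');print(-cv2.Rodrigues(np.array(ci['rvec']))[0].T@np.array(ci['tvec']).ravel(),ci['camera_matrix'])
W,_=cloud('wrist')
m=(W[...,2]>.105)&(W[...,2]<.13)&(abs(W[...,0]-.574)<.06)&(abs(W[...,1]+.26)<.06)
v,u=np.where(m);p=W[m];print(len(p),p.min(0),p.max(0),u.min(),u.max(),v.min(),v.max())
W,im=cloud('scene')
m=(abs(W[...,0]-.508)<.12)&(abs(W[...,1]-.227)<.12)&(W[...,2]>.0065)&(W[...,2]<.02)
print('tray rim',m.sum(),W[m].min(0),W[m].max(0),cv2.minAreaRect(W[m][:,:2].astype(np.float32)))
E
```

```text
[ 0.5746958  -0.26120434  0.25057971] [[ 0.002  1.    -0.001]
 [ 1.    -0.002  0.001]
 [ 0.001 -0.001 -1.   ]] [-3.51685486e+01  2.96670014e+01  5.80131003e+01 -2.00626085e-03
  9.23828582e+01 -3.50514548e+01]
[ 0.57388767 -0.17660969  0.39328575] [[309.70691629   0.         325.92392434]
 [  0.         309.70691629 197.30737289]
 [  0.           0.           1.        ]]
2426 [ 0.54898333 -0.29020128  0.10505055] [ 0.60114261 -0.22802134  0.11899811] 300 355 149 213
tray rim 506 [0.39444219 0.11427838 0.00650513] [0.62706278 0.34109509 0.01740306] ((0.5118184089660645, 0.22810053825378418), (0.22662889957427979, 0.23244349658489227), 89.41319274902344)
```

View pics/w1.png

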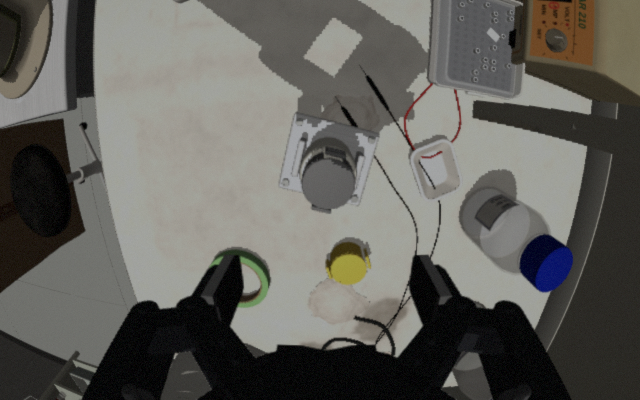

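The wrist view shows the cap at (327,185) on its plate, with a tab at the lower edge (322,208). Next come the cap centre, the tab yaw and the tray pose from the depth.

```bash
python3 - <<'E'
from h import *
W,im=cloud('wrist'); C0=np.array([.574,-.26])
r=np.linalg.norm(W[...,:2]-C0,axis=-1)
m=(W[...,2]>.1145)&(W[...,2]<.125)&(r<.05)
print('top',cv2.minEnclosingCircle(W[m][:,:2].astype(np.float32)),np.median(W[m][:,2]),m.sum())
m=(W[...,2]>.004)&(W[...,2]<.016)&(r<.09)
print('plate',cv2.minAreaRect(W[m][:,:2].astype(np.float32)),m.sum())
c=np.array(cv2.minEnclosingCircle(W[(W[...,2]>.1145)&(W[...,2]<.125)&(r<.05)][:,:2].astype(np.float32))[0])
D=W[...,:2]-c; r=np.linalg.norm(D,axis=-1)
m=(r>.0265)&(r<.033)&(W[...,2]>.095)&(W[...,2]<.1145)
a=np.degrees(np.arctan2(D[m][:,1],D[m][:,0])); print('tab az',np.percentile(a,[2,10,50,90,98]),m.sum(), np.median(W[m][:,2]))
W,im2=cloud('side')
r=np.linalg.norm(W[...,:2]-np.array([.508,.227]),axis=-1)
# tray by colour: darker than bench
hsv=cv2.cvtColor(im2,cv2.COLOR_BGR2HSV)
g=(im2.mean(-1)<125)&(r<.11)&(hsv[...,1]<70)&(W[...,2]<.02)
n,l,st,ce=cv2.connectedComponentsWithStats(g.astype(np.uint8)); k=1+st[1:,4].argmax(); print(st[k])
print('tray',cv2.minAreaRect(W[l==k][:,:2].astype(np.float32)))
wc=cv2.resize(im[100:230,260:400],None,fx=5,fy=5,interpolation=cv2.INTER_CUBIC)
wc=cv2.convertScaleAbs(wc,alpha=1.6,beta=0)
tc=cv2.resize(im2[165:215,230:310],None,fx=8,fy=8)[:,:]
out=np.zeros((600,800,3),np.uint8)
out[:,:]=0
a=cv2.resize(wc,(400,371)); b=cv2.resize(tc,(400,250)); out[:371,:400]=a; out[:250,400:]=b
cv2.imwrite('pics/c2.png',out)
E
```

```text
top ((0.5754877924919128, -0.25915637612342834), 0.02583540789783001) 0.11680200635162358 2157
plate ((0.5930103659629822, -0.24768787622451782), (0.13063454627990723, 0.13964754343032837), 75.72652435302734) 3268
tab az [-122.16975699 -113.02458052   66.39782027   91.48565837   95.08783207] 228 0.11144063930457807
[244 176  47  27 435]
tray ((0.5009305477142334, 0.22723987698554993), (0.1290782392024994, 0.14598557353019714), 74.73194885253906)
```

View pics/c2.png

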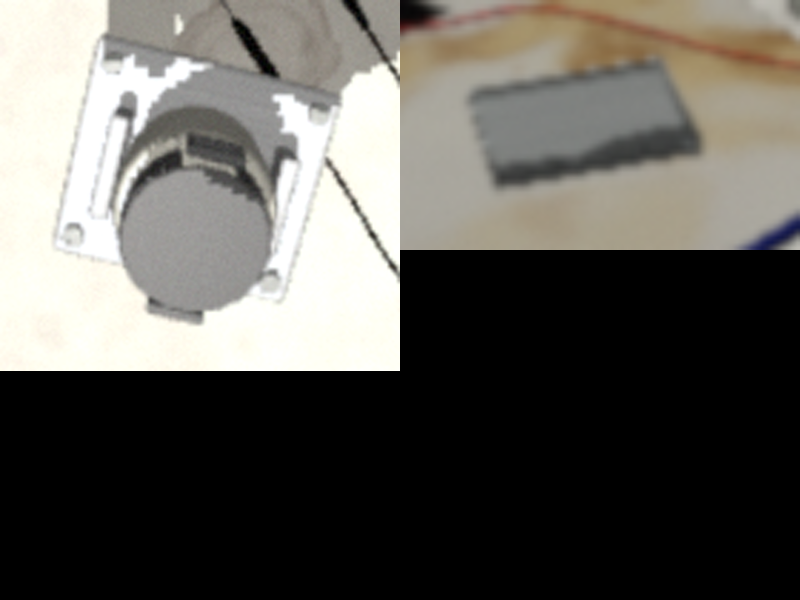

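The cap centre is about (0.5755, −0.259) with its top at z ≈ 0.117, which matches the expected 0.1175. The cap yaw is about −14.3°, agreeing with both the plate and the tab edge. The tray is at (0.501, 0.227), with yaw about −15°. I turn the tool +104° about its z, which leaves joint range for unscrewing.

Call:
arm_command(turn=[[0,0,1],[0,0,1],[0,0,1],[0,0,1],[0,0,1],[0,0,1],[0,0,1],[0,0,1],[0,0,1],[0,0,1],[0,0,1],[0,0,1]], xyz=[[0.04,0.016,0],[0,0,0],[0,0,0],[0,0,0],[0,0,0],[0,0,0],[0,0,0],[0,0,0],[0,0,0],[0,0,0],[0,0,0],[0,0,0]], claw=[85,85,85,85,85,85,85,85,85,85,85,85])

```text
time_s: 2.3
position: [0.576, -0.2559, 0.2518]
tool_rot: [[0.867, 0.499, 0.0], [0.499, -0.867, 0.0], [0.0, 0.0, -1.0]]
ft_force: [-0.3, 1.0, 0.1]
grip_width: 0.085
gripper_force: 0.0
```

Call:
arm_command(turn=[[0,0,1],[0,0,1],[0,0,1],[0,0,1],[0,0,1],[0,0,1],[0,0,1],[0,0,1],[0,0,0.86],[0,0,0],[0,0,0]], xyz=[[0,0,0.3],[0,0,0.3],[0,0,0.3],[0,0,0.3],[0,0,0.3],[0,0,0.2],[0,0,0],[0,0,0],[0,0,0],[0,0,0],[0,0,0]], claw=[85,85,85,85,85,85,85,85,85,85,85])

```text
time_s: 3.4
position: [0.576, -0.2567, 0.1667]
tool_rot: [[0.97, -0.244, 0.0], [-0.244, -0.97, 0.0], [0.0, -0.0, -1.0]]
ft_force: [0.7, -0.8, 0.3]
grip_width: 0.0849
gripper_force: 0.0
```

```bash
python3 - <<'E'
from h import *
s=env.observe();p=s['position'];R=s['tool_rot'];print(s['time_s'],p,R.round(4),s['q'].round(1))
im,d=snap('wrist','w2.png')
W,im=cloud('wrist'); T=(W-p)@R
r=np.linalg.norm(W[...,:2]-[.5755,-.259],axis=-1)
m=(W[...,2]>.1145)&(W[...,2]<.125)&(r<.035)
c,rad=cv2.minEnclosingCircle(W[m][:,:2].astype(np.float32)); print('top',c,rad,m.sum(),np.median(W[m][:,2]))
D=W[...,:2]-np.array(c); r=np.linalg.norm(D,axis=-1)
m=(r>.0255)&(r<.034)&(W[...,2]>.095)&(W[...,2]<.1145)
t=T[m]; print('tab pts in tool', m.sum())
for sgn in (1,-1):
    q=t[t[:,1]*sgn>0]; 
    if len(q): print(sgn,q.min(0).round(4),q.max(0).round(4),np.median(q,0).round(4))
E
```

```text
3.4 [ 0.57598854 -0.25673324  0.16668182] [[ 9.699e-01 -2.437e-01  3.000e-04]
 [-2.437e-01 -9.699e-01  0.000e+00]
 [ 3.000e-04 -1.000e-04 -1.000e+00]] [-34.8  32.7  66.6   0.   80.7  69.3]
top (0.5758123397827148, -0.2594711482524872) 0.025448305532336235 3911 0.11680005198457455
tab pts in tool 527
1 [-0.0238  0.0023  0.0525] [0.0267 0.0329 0.0714] [0.0042 0.0297 0.0556]
-1 [-0.0118 -0.0279  0.0524] [ 0.0256 -0.0024  0.0716] [ 0.0048 -0.0245  0.0556]
```

View pics/w2.png

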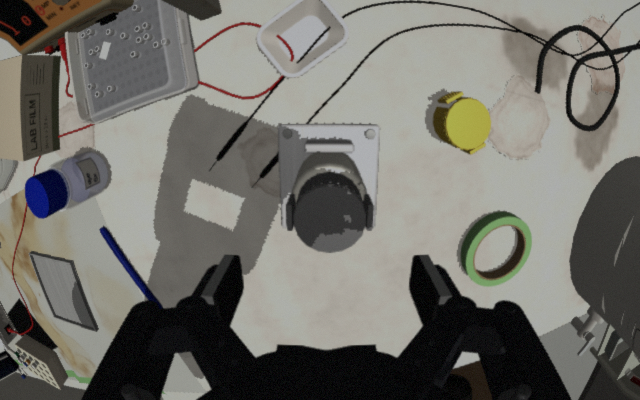

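The grey cap is at (330,210). Its tabs at (288,210) and (372,208) are level with the finger line, and the centre is +2.6 mm along tool y. I correct for that and descend with the fingers open, keeping the tips above 0.087.

Call:
arm_command(turn=[[0,0,0],[0,0,0],[0,0,0],[0,0,0],[0,0,0],[0,0,0],[0,0,0],[0,0,0],[0,0,0],[0,0,0]], xyz=[[0.01,0.05,0],[0,0,0.18],[0,0,0.18],[0,0,0.18],[0,0,0.18],[0,0,0.18],[0,0,0.18],[0,0,0.18],[0,0,0.16],[0,0,0]], claw=[85,85,85,85,85,85,85,85,85,85])

```text
time_s: 4.45
position: [0.5752, -0.2603, 0.094]
tool_rot: [[0.969, -0.247, -0.002], [-0.247, -0.969, 0.001], [-0.002, -0.001, -1.0]]
ft_force: [-0.3, 0.1, 0.1]
grip_width: 0.0848
gripper_force: 0.0
```

```bash
python3 - <<'E'
from h import *
s=env.observe();p=s['position'];R=s['tool_rot'];print(s['time_s'],p,s['ft_force'])
im,d=snap('wrist','w3.png')
W,im=cloud('wrist')
r=np.linalg.norm(W[...,:2]-[.5755,-.259],axis=-1)
m=(W[...,2]>.1145)&(W[...,2]<.125)&(r<.03)
c,rad=cv2.minEnclosingCircle(W[m][:,:2].astype(np.float32)); print('top',c,rad,m.sum())
print('in tool mm',1e3*(np.array([*c,.1175])-p)@R)
E
```

```text
4.45 [ 0.57522411 -0.26027072  0.09398128] [-0.27659554  0.05759791  0.09324752]
top (0.5757461190223694, -0.25940799713134766) 0.02549649588763714 7468
in tool mm [  0.24599946  -0.98266109 -23.51851731]
```

```bash
python3 - <<'E'
from h import *
s=env.observe();p=s['position'];R=s['tool_rot']
W,im=cloud('wrist'); T=(W-p)@R*1e3
for sg in (1,-1):
    m=(T[...,1]*sg>36)&(T[...,1]*sg<62)&(abs(T[...,0])<14)&(T[...,2]>-60)&(T[...,2]<25)
    q=T[m]; print(sg,m.sum(),np.percentile(q,[1,50,99],axis=0).round(1).tolist())
E
```

```text
1 2694 [[-11.5, 42.1, -59.8], [6.3, 44.2, -38.9], [12.3, 60.7, -13.0]]
-1 2686 [[-11.4, -60.5, -59.7], [6.4, -43.8, -38.7], [12.4, -41.7, -12.9]]
```

Open, the tips stand 13 mm behind the TCP, so the TCP marks the shut position. I can go 3.5 mm lower safely, then close gently.

Call:
arm_command(turn=[[0,0,0],[0,0,0],[0,0,0],[0,0,0],[0,0,0],[0,0,0],[0,0,0],[0,0,0],[0,0,0],[0,0,0]], xyz=[[-0.0,-0.02,0.07],[0,0,0],[0,0,0],[0,0,0],[0,0,0],[0,0,0],[0,0,0],[0,0,0],[0,0,0],[0,0,0]], claw=[85,65,62,58,54,50,46,46,46,46], squeeze=35)

```text
time_s: 5.5
position: [0.5761, -0.2598, 0.0937]
tool_rot: [[0.969, -0.247, 0.002], [-0.247, -0.969, -0.001], [0.002, 0.001, -1.0]]
ft_force: [-3.4, 2.1, 11.6]
grip_width: 0.0487
gripper_force: 35.2
```

Call:
arm_command(turn=[[0,0,0],[0,0,0],[0,0,0]], xyz=[[0,0,-0.04],[0,0,0],[0,0,0]], claw=[46,46,46])

```text
time_s: 5.8
position: [0.5759, -0.2596, 0.0939]
tool_rot: [[0.969, -0.247, 0.0], [-0.247, -0.969, -0.0], [0.0, 0.0, -1.0]]
ft_force: [0.0, -0.2, 2.7]
grip_width: 0.0492
gripper_force: 36.8
```

Call:
arm_command(turn=[[0,0,-0.5],[0,0,-0.5],[0,0,-0.5],[0,0,-0.5],[0,0,-0.5],[0,0,-0.5],[0,0,-0.5],[0,0,-0.5],[0,0,0]], xyz=[[0,0,0],[0,0,0],[0,0,0],[0,0,0],[0,0,0],[0,0,0],[0,0,0],[0,0,0],[0,0,0]], claw=[46,46,46,46,46,46,46,46,46])

```text
time_s: 6.7
position: [0.576, -0.2597, 0.0938]
tool_rot: [[0.995, 0.1, 0.0], [0.1, -0.995, -0.0], [0.0, 0.0, -1.0]]
ft_force: [0.8, 0.3, 1.8]
grip_width: 0.0485
gripper_force: 36.7
```

```bash
cat > st.py <<'E'
from h import *
s=env.observe();R=s['tool_rot']
print(s['time_s'],'yaw',np.degrees(np.arctan2(R[1,0],R[0,0])).round(2),'F',s['ft_force'].round(1),'T',s['wrist_torque'].round(3),'q6',s['q'][5].round(1),s['position'].round(4),s['grip_width'].round(4),s['gripper_force'])
E
python3 st.py
```

```text
Traceback (most recent call last):
  File "st.py", line 3, in <module>
    print(s['time_s'],'yaw',np.degrees(np.arctan2(R[1,0],R[0,0])).round(2),'F',s['ft_force'].round(1),'T',s['wrist_torque'].round(3),'q6',s['q'][5].round(1),s['position'].round(4),s['grip_width'].round(4),s['gripper_force'])
                                                                                                                                                                                    ^^^^^^^^^^^^^^^^^^^^^
AttributeError: 'float' object has no attribute 'round'
```

```bash
sed -i "s/s\['grip_width'\].round(4)/s['grip_width']/" st.py; python3 st.py
```

```text
6.7 yaw 5.72 F [0.8 0.3 1.8] T [-0.041 -0.032 -0.049] q6 49.3 [ 0.576  -0.2597  0.0938] 0.04846809538519991 36.69154554605484
```

Call:
arm_command(turn=[[0,0,-0.4],[0,0,-0.4],[0,0,-0.4],[0,0,0]], xyz=[[0,0,0],[0,0,0],[0,0,0],[0,0,0]], claw=[46,46,46,46])

```text
time_s: 7.1
position: [0.576, -0.2597, 0.0939]
tool_rot: [[0.979, 0.202, 0.0], [0.202, -0.979, -0.0], [0.0, 0.0, -1.0]]
ft_force: [0.3, -0.4, 2.7]
grip_width: 0.0489
gripper_force: 36.7
```

```bash
python3 st.py
```

```text
7.1 yaw 11.66 F [ 0.3 -0.4  2.7] T [-0.005 -0.005  0.012] q6 43.4 [ 0.576  -0.2597  0.0939] 0.048890657382047356 36.703231036663055
```

Call:
arm_command(turn=[[0,0,-0.25],[0,0,-0.25],[0,0,0]], xyz=[[0,0,0],[0,0,0],[0,0,0]], claw=[46,46,46])

```text
time_s: 7.4
position: [0.5759, -0.2596, 0.0939]
tool_rot: [[0.969, 0.246, 0.0], [0.246, -0.969, -0.0], [0.0, 0.0, -1.0]]
ft_force: [0.3, -0.0, 2.4]
grip_width: 0.0489
gripper_force: 36.7
```

```bash
python3 st.py
```

```text
7.4 yaw 14.23 F [ 0.3 -0.   2.4] T [-0.062 -0.01   0.016] q6 40.8 [ 0.5759 -0.2596  0.0939] 0.04892301621358383 36.73083409667015
```

Call:
arm_command(turn=[[0,0,-0.2],[0,0,-0.2],[0,0,0]], xyz=[[0,0,0],[0,0,0],[0,0,0]], claw=[46,46,46])

```text
time_s: 7.7
position: [0.5759, -0.2596, 0.0939]
tool_rot: [[0.96, 0.28, 0.0], [0.28, -0.96, -0.0], [0.0, 0.0, -1.0]]
ft_force: [-1.7, -1.2, 3.0]
grip_width: 0.0487
gripper_force: 36.8
```

```bash
python3 st.py
```

```text
7.7 yaw 16.24 F [-1.7 -1.2  3. ] T [-0.066  0.017  0.059] q6 38.8 [ 0.5759 -0.2596  0.0939] 0.04869148577662248 36.78608313202858
```

Call:
arm_command(turn=[[0,0,-0.2],[0,0,-0.2],[0,0,0]], xyz=[[0,0,0],[0,0,0],[0,0,0]], claw=[46,46,46])

```text
time_s: 8.0
position: [0.5759, -0.2596, 0.0938]
tool_rot: [[0.95, 0.313, -0.0], [0.313, -0.95, 0.0], [-0.0, -0.0, -1.0]]
ft_force: [0.4, 0.4, 2.5]
grip_width: 0.0483
gripper_force: 36.8
```

```bash
python3 st.py
```

```text
8.0 yaw 18.25 F [0.4 0.4 2.5] T [0.062 0.011 0.048] q6 36.8 [ 0.5759 -0.2596  0.0938] 0.048276258496039844 36.83585733175278
```

Call:
arm_command(turn=[[0,0,-0.25],[0,0,-0.25],[0,0,0]], xyz=[[0,0,0],[0,0,0],[0,0,0]], claw=[46,46,46])

```text
time_s: 8.3
position: [0.5759, -0.2596, 0.0939]
tool_rot: [[0.935, 0.354, 0.0], [0.354, -0.935, -0.0], [0.0, 0.0, -1.0]]
ft_force: [-0.1, -0.5, 3.2]
grip_width: 0.0489
gripper_force: 36.9
```

```bash
python3 st.py
```

```text
8.3 yaw 20.76 F [-0.1 -0.5  3.2] T [0.008 0.023 0.019] q6 34.3 [ 0.5759 -0.2596  0.0939] 0.04888090222068232 36.87207967042923
```

Call:
arm_command(turn=[[0,0,-0.25],[0,0,-0.25],[0,0,0]], xyz=[[0,0,0],[0,0,0],[0,0,0]], claw=[46,46,46])

```text
time_s: 8.6
position: [0.5759, -0.2596, 0.0939]
tool_rot: [[0.919, 0.395, 0.0], [0.395, -0.919, -0.0], [0.0, 0.0, -1.0]]
ft_force: [0.6, -0.2, 2.6]
grip_width: 0.0489
gripper_force: 36.9
```

```bash
python3 st.py
```

```text
8.6 yaw 23.26 F [ 0.6 -0.2  2.6] T [ 0.002 -0.02  -0.008] q6 31.8 [ 0.5759 -0.2596  0.0939] 0.048928374636852026 36.902094930410385
```

Call:
arm_command(turn=[[0,0,-0.25],[0,0,-0.25],[0,0,0]], xyz=[[0,0,0],[0,0,0],[0,0,0]], claw=[46,46,46])

```text
time_s: 8.9
position: [0.5759, -0.2596, 0.0938]
tool_rot: [[0.901, 0.435, 0.0], [0.435, -0.901, -0.0], [0.0, 0.0, -1.0]]
ft_force: [0.3, 0.0, 2.8]
grip_width: 0.0488
gripper_force: 36.9
```

```bash
python3 st.py
```

```text
8.9 yaw 25.76 F [0.3 0.  2.8] T [-0.052 -0.003  0.042] q6 29.3 [ 0.5759 -0.2596  0.0938] 0.048781774955934665 36.92967250943184
```

Call:
arm_command(turn=[[0,0,-0.25],[0,0,-0.25],[0,0,0]], xyz=[[0,0,0],[0,0,0],[0,0,0]], claw=[46,46,46])

```text
time_s: 9.2
position: [0.5759, -0.2596, 0.0938]
tool_rot: [[0.881, 0.474, 0.0], [0.474, -0.881, -0.0], [0.0, 0.0, -1.0]]
ft_force: [0.6, -0.4, 3.9]
grip_width: 0.0491
gripper_force: 37.0
```

```bash
python3 st.py
```

```text
9.2 yaw 28.26 F [ 0.6 -0.4  3.9] T [-0.025 -0.02   0.026] q6 26.8 [ 0.5759 -0.2596  0.0938] 0.04909794069184822 36.95773869752884
```

Call:
arm_command(turn=[[0,0,-0.25],[0,0,-0.25],[0,0,0]], xyz=[[0,0,0],[0,0,0],[0,0,0]], claw=[46,46,46])

```text
time_s: 9.5
position: [0.5759, -0.2596, 0.0939]
tool_rot: [[0.859, 0.511, 0.0], [0.511, -0.859, -0.0], [0.0, 0.0, -1.0]]
ft_force: [0.1, -0.1, 3.6]
grip_width: 0.049
gripper_force: 37.0
```

```bash
python3 st.py
```

```text
9.5 yaw 30.76 F [ 0.1 -0.1  3.6] T [ 0.013 -0.015  0.019] q6 24.3 [ 0.5759 -0.2596  0.0939] 0.049002572188324565 36.985386461019516
```

Call:
arm_command(turn=[[0,0,-0.25],[0,0,-0.25],[0,0,0]], xyz=[[0,0,0],[0,0,0],[0,0,0]], claw=[46,46,46])

```text
time_s: 9.8
position: [0.5759, -0.2596, 0.0938]
tool_rot: [[0.836, 0.548, 0.0], [0.548, -0.836, -0.0], [-0.0, 0.0, -1.0]]
ft_force: [-0.2, -0.5, 3.4]
grip_width: 0.049
gripper_force: 37.0
```

```bash
python3 st.py
```

```text
9.8 yaw 33.26 F [-0.2 -0.5  3.4] T [-0.086 -0.002  0.008] q6 21.8 [ 0.5759 -0.2596  0.0938] 0.048975274633989034 37.01121747493744
```

Call:
arm_command(turn=[[0,0,-0.25],[0,0,-0.25],[0,0,0]], xyz=[[0,0,0],[0,0,0],[0,0,0]], claw=[46,46,46])

```text
time_s: 10.1
position: [0.5759, -0.2596, 0.0938]
tool_rot: [[0.811, 0.584, 0.0], [0.584, -0.811, -0.0], [-0.0, 0.0, -1.0]]
ft_force: [0.1, -0.2, 3.3]
grip_width: 0.049
gripper_force: 37.0
```

```bash
python3 st.py
```

```text
10.1 yaw 35.76 F [ 0.1 -0.2  3.3] T [ 0.003 -0.028  0.041] q6 19.3 [ 0.5759 -0.2596  0.0938] 0.04896166823611456 37.01842188835144
```

Call:
arm_command(turn=[[0,0,-0.25],[0,0,-0.25],[0,0,0]], xyz=[[0,0,0],[0,0,0],[0,0,0]], claw=[46,46,46])

```text
time_s: 10.4
position: [0.576, -0.2597, 0.0938]
tool_rot: [[0.785, 0.619, 0.0], [0.619, -0.785, -0.0], [0.0, 0.0, -1.0]]
ft_force: [1.0, -1.7, 3.2]
grip_width: 0.0491
gripper_force: 36.9
```

```bash
python3 st.py
```

```text
10.4 yaw 38.24 F [ 1.  -1.7  3.2] T [-0.049 -0.177 -0.207] q6 16.8 [ 0.576  -0.2597  0.0938] 0.04908912071929989 36.91793650388718
```

Torque jumped to −0.21 N m at about 52.5°, which looks like the stop. A 0.5° nudge should confirm it.

Call:
arm_command(turn=[[0,0,-0.1],[0,0,0]], xyz=[[0,0,0],[0,0,0]], claw=[46,46])

```text
time_s: 10.6
position: [0.576, -0.2597, 0.0939]
tool_rot: [[0.78, 0.625, 0.0], [0.625, -0.78, -0.0], [0.0, 0.0, -1.0]]
ft_force: [1.6, -1.7, 3.2]
grip_width: 0.049
gripper_force: 36.9
```

```bash
python3 st.py
```

```text
10.6 yaw 38.7 F [ 1.6 -1.7  3.2] T [-0.149 -0.225 -0.238] q6 16.3 [ 0.576  -0.2597  0.0939] 0.04902757468415254 36.888463497161865
```

The stop is confirmed. I ease off 0.5° and lift gently, watching the force.

Call:
arm_command(turn=[[0,0,0.1],[0,0,0],[0,0,0],[0,0,0],[0,0,0]], xyz=[[0,0,0],[0,0,-0.04],[0,0,-0.04],[0,0,-0.02],[0,0,0]], claw=[46,46,46,46,46])

```text
time_s: 11.1
position: [0.5759, -0.2595, 0.0983]
tool_rot: [[0.786, 0.618, -0.0], [0.618, -0.786, 0.0], [-0.0, -0.001, -1.0]]
ft_force: [4.2, -1.4, -5.7]
grip_width: 0.0485
gripper_force: 37.5
```

```bash
python3 st.py
```

```text
11.1 yaw 38.2 F [ 4.2 -1.4 -5.7] T [-0.362 -0.757 -0.208] q6 16.8 [ 0.5759 -0.2595  0.0983] 0.048470553450154885 37.53299966454506
```

Call:
arm_command(turn=[[0,0,0],[0,0,0],[0,0,0],[0,0,0]], xyz=[[0.007,0.011,0],[0,0,-0.05],[0,0,-0.05],[0,0,0]], claw=[46,46,46,46])

```text
time_s: 11.5
position: [0.5765, -0.2598, 0.1047]
tool_rot: [[0.786, 0.619, 0.0], [0.619, -0.786, -0.0], [-0.0, 0.0, -1.0]]
ft_force: [-0.8, 0.4, 0.1]
grip_width: 0.0487
gripper_force: 38.5
```

```bash
python3 st.py
```

```text
11.5 yaw 38.22 F [-0.8  0.4  0.1] T [-0.005  0.028 -0.026] q6 16.8 [ 0.5765 -0.2598  0.1047] 0.04868062620958863 38.47554534673691
```

Call:
arm_command(turn=[[0,0,0],[0,0,0],[0,0,0],[0,0,0],[0,0,0],[0,0,0],[0,0,0],[0,0,0],[0,0,0],[0,0,0]], xyz=[[0,0,-0.15],[0,0,-0.15],[0,0,-0.15],[0,0,-0.2],[0,0,-0.25],[0,0,-0.3],[0,0,-0.3],[0,0,-0.3],[0,0,-0.2],[0,0,0]], claw=[46,46,46,46,46,46,46,46,46,46])

```text
time_s: 12.5
position: [0.5769, -0.2601, 0.2057]
tool_rot: [[0.786, 0.618, 0.003], [0.618, -0.786, -0.002], [0.001, 0.003, -1.0]]
ft_force: [-0.6, 0.5, 0.3]
grip_width: 0.0486
gripper_force: 38.5
```

```bash
python3 - <<'E'
exec(open('st.py').read())
im,d=snap('side'); im2,_=snap('wrist')
a=cv2.resize(im[130:300,300:470],(500,500),interpolation=cv2.INTER_CUBIC); b=im2[100:400,180:480]
o=np.zeros((500,800,3),np.uint8); o[:,:500]=a; o[:300,500:]=b; cv2.imwrite('pics/l1.png',o)
E
```

```text
12.5 yaw 38.2 F [-0.6  0.5  0.3] T [-0.044 -0.    -0.065] q6 16.8 [ 0.5769 -0.2601  0.2057] 0.048589550575176506 38.466988652944565
```

View pics/l1.png

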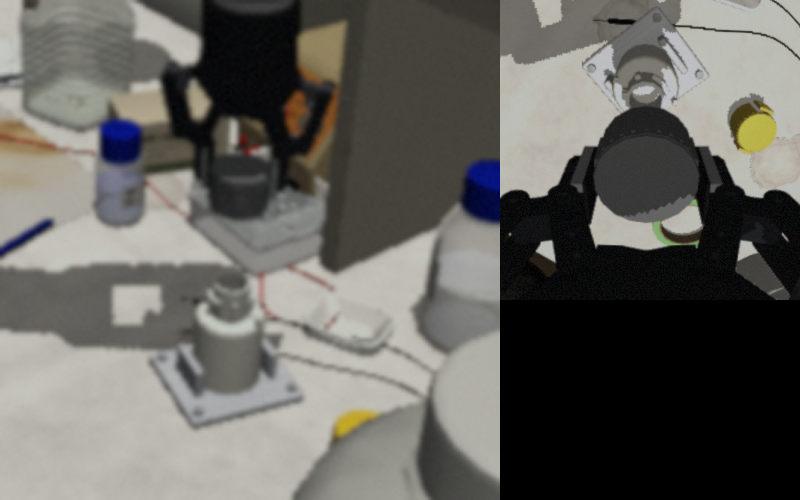

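The cap is off and held level, and the neck is bare at (230,290) in the left panel. Next I carry it to above the tray.

Call:
arm_command(turn=[[0,0,0],[0,0,0],[0,0,0],[0,0,0],[0,0,0],[0,0,0],[0,0,0],[0,0,0],[0,0,0],[0,0,0],[0,0,0],[0,0,0]], xyz=[[0.2,-0.36,0],[0.35,-0.63,0],[0.45,-0.8,0],[0.48,-0.85,0],[0.48,-0.85,0],[0.48,-0.85,0],[0.48,-0.85,0],[0.48,-0.85,0],[0.48,-0.85,0],[0.45,-0.8,0],[0.3,-0.55,0],[0.18,-0.22,0]], claw=[46,46,46,46,46,46,46,46,46,46,46,46])

```text
time_s: 13.8
position: [0.5027, 0.2238, 0.2031]
tool_rot: [[0.784, 0.621, -0.002], [0.621, -0.784, -0.0], [-0.001, -0.001, -1.0]]
ft_force: [-0.4, -1.4, -0.1]
grip_width: 0.0487
gripper_force: 38.4
```

Call:
arm_command(turn=[[0,0,0],[0,0,0],[0,0,0],[0,0,0]], xyz=[[0,-0.22,0.3],[0,-0.2,0.4],[0,0,0.3],[0,0,0]], claw=[46,46,46,46])

```text
time_s: 14.2
position: [0.4901, 0.2371, 0.1516]
tool_rot: [[0.786, 0.618, -0.005], [0.618, -0.786, -0.001], [-0.005, -0.002, -1.0]]
ft_force: [-1.0, 0.2, -0.3]
grip_width: 0.0488
gripper_force: 38.4
```

```bash
python3 - <<'E'
exec(open('st.py').read())
p=s['position']
im,d=snap('wrist','w4.png'); W,_=cloud('wrist'); T=(W-p)@R*1e3
m=(np.hypot(T[...,0],T[...,1])<22)&(T[...,2]<0)&(T[...,2]>-40)
print('cap top tool z',np.percentile(T[m][:,2],[5,50,95]),m.sum())
for z in ('scene',):
    snap(z)
m=(W[...,2]>.006)&(W[...,2]<.014)&(np.hypot(W[...,0]-.501,W[...,1]-.227)<.1)
print('rim',m.sum(),cv2.minAreaRect(W[m][:,:2].astype(np.float32)))
E
```

```text
14.2 yaw 38.18 F [-1.   0.2 -0.3] T [-0.048 -0.014 -0.028] q6 65.2 [0.4901 0.2371 0.1516] 0.04876075098068778 38.42665493488312
cap top tool z [-23.86132631 -22.95507148 -22.05815339] 5823
rim 1392 ((0.500175416469574, 0.22861367464065552), (0.12068475782871246, 0.14128443598747253), 73.2781753540039)
```

View pics/w4.png

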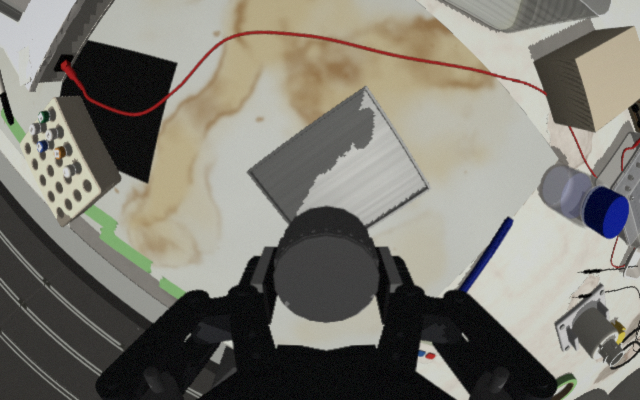

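The tray is empty and centred at (340,160) in the picture. It measures 121×141 mm at (0.500, 0.2286), matching the given size. The cap top is 23 mm above the TCP, so its underside is about 12.7 mm below it and touchdown should come at TCP z ≈ 0.0157.

Call:
arm_command(turn=[[0,0,0],[0,0,0],[0,0,0],[0,0,0],[0,0,0],[0,0,0],[0,0,0],[0,0,0],[0,0,0],[0,0,0],[0,0,0],[0,0,0]], xyz=[[0.03,0.13,0.1],[0.02,0.13,0.2],[0,0,0.3],[0,0,0.3],[0,0,0.3],[0,0,0.3],[0,0,0.3],[0,0,0.3],[0,0,0.2],[0,0,0.15],[0,0,0.05],[0,0,0]], claw=[46,46,46,46,46,46,46,46,46,46,46,46])

```text
time_s: 15.5
position: [0.5011, 0.2291, 0.0288]
tool_rot: [[0.786, 0.618, 0.0], [0.618, -0.786, 0.0], [0.0, 0.0, -1.0]]
ft_force: [0.6, 0.1, -0.6]
grip_width: 0.0489
gripper_force: 38.4
```

```bash
python3 st.py
```

```text
15.5 yaw 38.19 F [ 0.6  0.1 -0.6] T [ 0.011  0.036 -0.031] q6 64.1 [0.5011 0.2291 0.0288] 0.0489306284139254 38.44737768173218
```

Another 10 mm down, slowly.

Call:
arm_command(turn=[[0,0,0],[0,0,0],[0,0,0],[0,0,0],[0,0,0],[0,0,0]], xyz=[[0,0,0.05],[0,0,0.05],[0,0,0.05],[0,0,0.05],[0,0,0.02],[0,0,0]], claw=[46,46,46,46,46,46])

```text
time_s: 16.1
position: [0.5009, 0.2292, 0.0177]
tool_rot: [[0.786, 0.618, -0.0], [0.618, -0.786, -0.0], [-0.0, -0.0, -1.0]]
ft_force: [-0.7, 0.4, -2.0]
grip_width: 0.0492
gripper_force: 38.4
```

Call:
arm_command(turn=[[0,0,0],[0,0,0]], xyz=[[0,0,0.015],[0,0,0]], claw=[46,46])

```text
time_s: 16.3
position: [0.5009, 0.2292, 0.017]
tool_rot: [[0.786, 0.618, 0.0], [0.618, -0.786, 0.0], [0.0, 0.0, -1.0]]
ft_force: [-0.1, 0.9, -0.2]
grip_width: 0.0486
gripper_force: 38.4
```

Call:
arm_command(turn=[[0,0,0],[0,0,0],[0,0,0],[0,0,0]], xyz=[[0,0,0.01],[0,0,0.01],[0,0,0.01],[0,0,0]], claw=[46,46,46,46])

```text
time_s: 16.7
position: [0.5009, 0.2292, 0.0155]
tool_rot: [[0.786, 0.618, -0.0], [0.618, -0.786, -0.0], [-0.0, -0.0, -1.0]]
ft_force: [-0.5, -0.1, -0.9]
grip_width: 0.0483
gripper_force: 38.4
```

Call:
arm_command(turn=[[0,0,0],[0,0,0],[0,0,0],[0,0,0]], xyz=[[0,0,0.01],[0,0,0.01],[0,0,0],[0,0,0]], claw=[46,46,46,46])

```text
time_s: 17.1
position: [0.501, 0.2292, 0.0153]
tool_rot: [[0.786, 0.618, 0.001], [0.618, -0.786, 0.0], [0.001, 0.0, -1.0]]
ft_force: [-2.5, -1.1, 6.7]
grip_width: 0.0487
gripper_force: 39.9
```

Touchdown at z = 0.0153 with 6.7 N. I ease off 0.5 mm and open slowly.

Call:
arm_command(turn=[[0,0,0],[0,0,0],[0,0,0],[0,0,0],[0,0,0],[0,0,0],[0,0,0],[0,0,0],[0,0,0],[0,0,0]], xyz=[[0,0,-0.01],[0,0,0],[0,0,0],[0,0,0],[0,0,0],[0,0,0],[0,0,0],[0,0,0],[0,0,0],[0,0,0]], claw=[48,51,54,57,60,63,67,71,74,74])

```text
time_s: 18.1
position: [0.501, 0.2292, 0.0151]
tool_rot: [[0.786, 0.618, 0.0], [0.618, -0.786, -0.0], [-0.0, 0.0, -1.0]]
ft_force: [-0.5, -0.2, 0.2]
grip_width: 0.0738
gripper_force: 0.0
```

Call:
arm_command(turn=[[0,0,0],[0,0,0],[0,0,0],[0,0,0],[0,0,0],[0,0,0],[0,0,0],[0,0,0],[0,0,0],[0,0,0]], xyz=[[0,0,-0.1],[0,0,-0.2],[0,0,-0.3],[0,0,-0.4],[0,0,-0.4],[0,0,-0.4],[0,0,-0.4],[0,0,-0.4],[0,0,-0.2],[0,0,0]], claw=[74,74,74,74,74,74,74,74,74,74])

```text
time_s: 19.1
position: [0.5014, 0.2293, 0.1567]
tool_rot: [[0.786, 0.618, 0.003], [0.618, -0.786, 0.001], [0.003, 0.001, -1.0]]
ft_force: [-0.0, -0.3, -0.9]
grip_width: 0.0742
gripper_force: 0.0
```

```bash
python3 - <<'E'
exec(open('st.py').read())
im,d=snap('wrist'); W,_=cloud('wrist')
m=(W[...,2]>.03)&(W[...,2]<.05)&(np.hypot(W[...,0]-.501,W[...,1]-.229)<.035)
print('cap top z',np.percentile(W[m][:,2],[5,50,95]),cv2.minEnclosingCircle(W[m&(W[...,2]>.036)][:,:2].astype(np.float32)))
im2,_=snap('side')
o=np.zeros((480,800,3),np.uint8); o[:400]=0; o[:300,:480]=cv2.resize(im,(480,300)); o[:300,480:]=cv2.resize(im2[150:300,230:390],(320,300)); cv2.imwrite('pics/e1.png',o)
E
```

```text
19.1 yaw 38.2 F [-0.  -0.3 -0.9] T [ 0.044  0.046 -0.004] q6 64.1 [0.5014 0.2293 0.1567] 0.07417232063383654 0.0
cap top z [0.03299021 0.03813977 0.0393691 ] ((0.500225305557251, 0.22896124422550201), 0.02565189264714718)
```

View pics/e1.png

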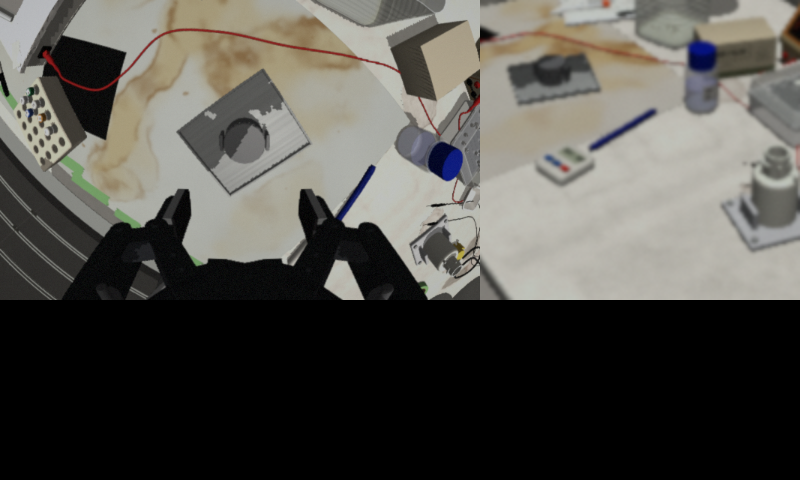

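The cap stands flat in the middle of the tray, at (245,140) in the left panel. Its top is at z ≈ 0.039, as expected, and nothing touches it. The bottle and timer are where they were.

```bash
python3 -c "
from rig import env
print(env.close_job())"
```

```text
the job is handed in; nothing more can be done
None
```

The cap was squeezed, turned anticlockwise about 52° to its stop, lifted off the neck, and set down flat, open side down, in the tray; the job was handed in at about 19 s, and no verdict came back.

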